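# Load keyed glass blanks into the spring magazine

### The job

Load both notched glass blanks into the spring magazine one at a time, each with its notched corner at the magazine's key post: press each one gently down past the two sprung catches until both catches snap back over it, so that the blanks end stacked flat under the catches. Do not ram the glass against the bottom of the spring travel, leave the other things on the table where they are, and let go at the end.

Things in the scene. Friction and masses are not known exactly. Their poses are not given: they have to be found in the camera images.
- magazine: Fixed magazine: aluminium base 190 (x) by 110 (y) by 12 with steel guides, a black spring follower inside and a sprung catch at each end; origin at the centre of its underside on the table, x along the length of the blanks, z up. The middle of both long sides (|x| under 30) is open for fingers. The heights given for its parts are above the table.
- throat (a point): point on the vertical axis of the opening, 100 high, axes as the magazine. Side guides (faces at y = +-29.5, x = +-32 to +-48) are straight to 101 and flare out to 112; end guides (faces at x = +-52) straight to 90, flaring to 100. A blank laid in from above rests on the catch slopes, its underside 5 to 14 above the catch underside; it is loaded when its top lies at the catch underside
- key_tip (a point): pointed tip, 114 high, of the round key post (14 across) that stands inside the magazine's +x +y corner, at x = 41, y = 21. The notch of a blank goes round it; turned the other way a blank sits high and tilted
- well (a point): point on the magazine's axis, 69 high: top of the follower plate (60 x 34) at rest with the carriage lowest. Spring: 4 N at rest plus 0.22 N per mm, 29 travel, damped 0.06 N per mm/s, then a hard stop, which is only 5 below the loaded position of the second blank. Shut fingers pressing on the middle of a blank's top until the force has grown to 16 N load it
- catch_low (a point): point on the magazine's axis, 75 high: level of the flat underside of both catches with the carriage lowest. Follower and catches sit on a carriage that is clamped anywhere from 0 to 10 higher: the true height has to be felt. The catches (20 wide, at y = 0) reach in to x = +-45 and slope steeply above; pushing a blank past them takes up to 12 N
- catch_far (a joint): catch at the magazine's +x end, m: 0 = sprung fully in (over a loaded blank or at rest), grows to 0.005 or more while glass is pushing it outwards
- catch_near (a joint): catch at the magazine's -x end, same meaning
- blank_a_center (a point): centre of the first glass blank's 100 x 56 outline, half-way up: cast slab of yellow opal glass, 100 long (x), 56 wide (y), 15 thick (z), 190 g, lying flat on the table; one corner (+x, +y) has a rectangular notch 18 along x by 16 along y right through its thickness. Axes as given
- blank_a_notch (a point): middle of the first blank's notch, at (41, 20, 0) from its centre in its own axes
- blank_b_center (a point): centre of the second glass blank, same shape: cast slab of yellow opal glass, 100 long (x), 56 wide (y), 15 thick (z), 190 g, lying flat on the table; one corner (+x, +y) has a rectangular notch 18 along x by 16 along y right through its thickness. Axes as given
- blank_b_notch (a point): middle of the second blank's notch, at (41, 20, 0) from its centre in its own axes
- disc: bystander: yellow opal glass disc 120 across, 6 thick, lying on a grey rubber turntable (170 across, 26 high); origin at the centre of its underside
- plier: bystander: steel breaker-grozer plier, 190 long, lying flat; origin at its pivot on the table, jaws to +x
- oil_pot: bystander: white ceramic cutter-oil pot with brass cap, 72 across, 90 high; origin at the centre of its underside
- teardrop: bystander: flat violet glass teardrop 97 long, 56 wide, 8 thick; origin under the centre of its round end, tip to +x
- blank_a: the whole of that blank (blank_a); origin under its centre, on its underside
- blank_b: the whole of that blank (blank_b); origin under its centre, on its underside

How it is judged (in metres and radians):
On the way:
1. one blank is loaded under both catches, the other is not yet in ((((z of blank_a_center in the frame of magazine below 0.0805 m and horizontal distance between blank_a_center and throat below 0.006 m and angle between blank_a_center's own z axis and vertical below 0.07 rad and x of blank_a_notch in the frame of magazine above 0.03 m and y of blank_a_notch in the frame of magazine above 0.012 m) and not (z of blank_b_center in the frame of magazine below 0.0805 m and horizontal distance between blank_b_center and throat below 0.006 m and angle between blank_b_center's own z axis and vertical below 0.07 rad and x of blank_b_notch in the frame of magazine above 0.03 m and y of blank_b_notch in the frame of magazine above 0.012 m)) or ((z of blank_b_center in the frame of magazine below 0.0805 m and horizontal distance between blank_b_center and throat below 0.006 m and angle between blank_b_center's own z axis and vertical below 0.07 rad and x of blank_b_notch in the frame of magazine above 0.03 m and y of blank_b_notch in the frame of magazine above 0.012 m) and not (z of blank_a_center in the frame of magazine below 0.0805 m and horizontal distance between blank_a_center and throat below 0.006 m and angle between blank_a_center's own z axis and vertical below 0.07 rad and x of blank_a_notch in the frame of magazine above 0.03 m and y of blank_a_notch in the frame of magazine above 0.012 m))) and value of joint each of catch_far, catch_near below 0.002 m), for 0.2 s.
At the end, for the whole second after the job is handed in: Both blanks lie in the magazine: centres within 6 mm of its vertical axis, lower than 80.5 mm above its underside, tilted less than 0.07 rad, notches at the key post corner, both catches sprung back in (within 2 mm), blanks at rest and released (z of each of blank_a_center, blank_b_center in the frame of magazine below 0.0805 m and horizontal distance between each of blank_a_center, blank_b_center and throat below 0.006 m and angle between each of blank_a_center, blank_b_center's own z axis and vertical below 0.07 rad and x of each of blank_a_notch, blank_b_notch in the frame of magazine above 0.03 m and y of each of blank_a_notch, blank_b_notch in the frame of magazine above 0.012 m and value of joint each of catch_far, catch_near below 0.002 m and linear speed of each of blank_a, blank_b below 0.02 m/s); the robot touches nothing.
It fails at once if glass rammed: more than 45 N between a blank and the magazine (contact force between any of blank_a, blank_b and magazine above 45 N).
It fails at once if a bystander moved by more than 15 mm (distance of any of disc, plier, oil_pot, teardrop from where it was at the start of the episode above 0.015 m).
It also fails if it takes over 70 s, if anything falls off the work surface, if the arm or the gripper's body presses on something with over 40 N, if the wrist force passes 120 N, or if a joint passes its speed limit or range.

### The arm

A 7-joint arm with a two-finger parallel gripper is mounted at the origin on the work surface. World frame = base frame: x ahead of the robot, y to its left, z up, the work surface at z = 0. Lengths are in mm, angles in degrees, forces in N, time in s.
With the tool pointing down it reaches from about 425 to 825 mm from the base axis. Payload 3.6 kg.
Tool frame: the origin (TCP) lies at the very end of the fingers, on their centre line; the grasp point (between the pads) lies 19 mm behind it (robot.tcp_to_grasp is the distance from the TCP to the grasp point, in mm); z points along the fingers, y is the line along which they close (so a half turn about z gives the same grasp; the last joint's range is limited). The gripper opens to 85 mm and grips with 20 to 120 N. Pads are 22 mm wide; open, the fingers measure 114 mm over their backs; the gripper's body (76 mm by 85 mm) begins 54 mm behind the grasp point. The pads swing forward as they close: fully open they stand 13 mm farther back than shut.
Start: joints at [71.591, 35.231, -0.722, 81.555, 0.464, 63.22, -2.315], TCP at [188.868, -621.926, 231.297] pointing down, gripper open.
Joint ranges: [-178.69, 178.69], [-17.37, 117.87], [-77.05, 75.6], [15.02, 138.74], [-78.02, 258.01], [0.78, 113.62], [-162.83, 162.83]. Speed limits (degrees/s): [159.86, 159.86, 180, 180, 180, 180, 180].

### API

Orientations are given as [roll, pitch, yaw] about the fixed x, y, z axes, in that order (R = Rz(yaw) Ry(pitch) Rx(roll)).
In Python, from plant import robot gives the robot as it stands.
- The arm moves only by the shell command python3 -m jog 'ROWS' [FORCE]. ROWS is text: rows parted by semicolons, each of 7 numbers parted by spaces: the shift along the world's x, y, z in m, then the turn, a rotation vector about the world's x, y, z in rad, then the opening in per cent of the stroke, from 0 (shut) to 100 (fully open). A call has 1 to 12 rows; each row is the pose to reach, as a shift and turn from the pose commanded when the call began; what a row does not reach only later rows make up. A row lasts 1/8 s, in which the tool goes at most 62.5 mm and 10.7 degrees, less where a joint would pass 70% of its speed; a pose out of reach is approached as far as the arm can. A call with a gripper value outside its range is refused whole. The fingers move at their own pace and stop on an object; FORCE is the grip in N (left out, the last holds). Time passes only in rows, so rows that repeat a pose let the fingers close. It gives the time, the measured TCP pose, the force, the opening and the grip force at its end, in the units of the state.
- robot.sense(): the state, without advancing time (a new reading comes with each control period).
- robot.read_camera(name): name is "scene" or "side" or "wrist"; returns the picture (420x560x3 uint8, blue, green, red); there is no depth.
- robot.calibration(name): a dict with "mtx" (3x3 intrinsics, pixels), "rvec" (rotation vector, rad) and "tvec" (3), from world to camera coordinates, as OpenCV has them. Camera axes: x right, y down, z forward; pixel columns grow to the right and rows downward; lengths in mm; the calibration is good to about 2 mm. A picture is of the moment at which its call begins: read the wrist's pose just before it. calibration takes no time and is no camera call; for the wrist camera it gives the pose at the moment of the call.
- robot.hand_in(): hands the job in; it is judged then, once.
The state is a dict: "t": time; "joints": joint angles; "joint_velocities": joint speeds; "effort": joint torques, N m; "tcp_pos": TCP position; "orientation": TCP orientation; "wrist_force": force on the tool from outside, world axes, zero at the start; "moment": the same for the moment, N m; "finger_gap": finger opening in mm; "finger_force": force on a finger pad.
Only numpy, scipy, OpenCV 4.12 (cv2) and the standard library are available. Lean on these libraries where they do the work, as an engineer would, in place of code of your own. Each camera call takes 0.05 s, during which the arm holds its last target. There are 200 camera calls.

## Working session

There is one attempt and no reset: what is moved stays moved. The work goes in short steps, Python scripts to look and compute and a shell command to move; the robot and the scene stay as the last step left them, time stands still between calls to the robot, and variables do not carry over. Pictures are saved under pics/ and viewed, at most 10 in all, crops included, and the job is handed in when it is done.

```bash
mkdir -p pics; ls; python3 - <<'E'
from plant import robot
import cv2,numpy as np
a=robot.read_camera("scene");b=robot.read_camera("side")
cv2.imwrite("pics/s1.png",a);cv2.imwrite("pics/d1.png",b)
s=robot.sense();print(s['tcp_pos'],s['orientation'],s['wrist_force'],s['t'],s['finger_gap'])
for n in("scene","side","wrist"):
  c=robot.calibration(n);R=cv2.Rodrigues(np.array(c['rvec'],float))[0];print(n,np.round(-R.T@np.array(c['tvec'],float).ravel()),R[2].round(2),np.array(c['mtx'])[0,0])
E
```

```text
pics
[ 188.63254102 -621.2989549   230.25799531] [-1.79867537e+02  1.87877250e-03  1.68922120e+01] [-0.03181924 -0.09354646 -0.37072495] 0.1 85.46047782790856
scene [1069. -504. 1217.] [-0.39  0.35 -0.85] 477.7107501193014
side [205. 728. 927.] [ 0.3  -0.63 -0.72] 438.69041125245735
wrist [ 251. -603.  372.] [-0.25 -0.07 -0.97] 318.8985197322378
```

View pics/s1.png

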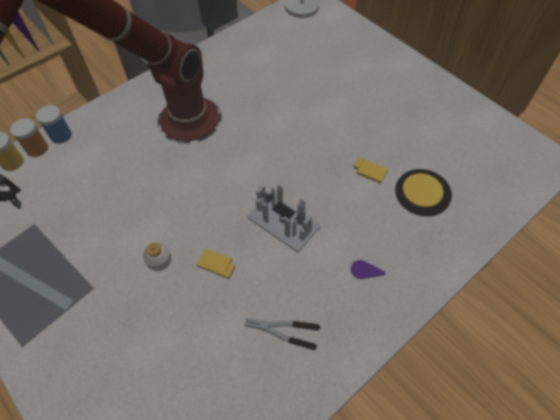

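View pics/d1.png

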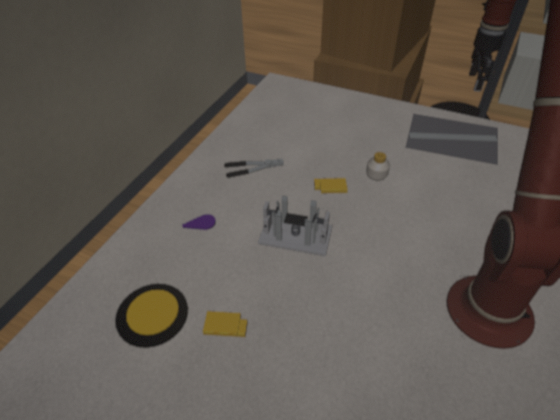

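The scene picture shows the magazine at about (285,220) and the blanks at (215,263) and (371,170). In the side picture they're at (297,230), (331,186) and (226,324). I'll get rough positions, plus an enlarged view of the magazine.

```bash
cat > h.py <<'E'
from plant import robot
import cv2,numpy as np
def cal(n):
    c=robot.calibration(n);return np.array(c['mtx'],float),np.array(c['rvec'],float),np.array(c['tvec'],float).ravel()
def ray(c,px):
    K,r,t=c;R=cv2.Rodrigues(r)[0];p=np.asarray(px,float).reshape(-1,2)
    d=np.c_[p,np.ones(len(p))]@np.linalg.inv(K).T@R
    return -R.T@t,d
def plane(c,px,z):
    o,d=ray(c,px);return o+d*((z-o[2])/d[:,2])[:,None]
def proj(c,P):
    return cv2.projectPoints(np.asarray(P,float).reshape(-1,3),c[1],c[2],c[0],None)[0].reshape(-1,2)
def yellow(im):
    h=cv2.cvtColor(im,cv2.COLOR_BGR2HSV);return cv2.inRange(h,(18,130,90),(34,255,255))
def blobs(im,c,z=15,amin=100):
    out=[]
    for k in cv2.findContours(yellow(im),cv2.RETR_EXTERNAL,cv2.CHAIN_APPROX_NONE)[0]:
        if cv2.contourArea(k)<amin: continue
        w=plane(c,k.reshape(-1,2),z)[:,:2].astype(np.float32)
        out.append((k,w,cv2.minAreaRect(w)))
    return out
E
python3 - <<'E'
from h import *
tiles=[]
for n,f,m in(("scene","s1",(285,218)),("side","d1",(297,222))):
  im=cv2.imread(f"pics/{f}.png");c=cal(n)
  for k,w,r in blobs(im,c):
    print(n,k.reshape(-1,2).mean(0).round(),np.round(r[0]),np.round(r[1]),round(r[2],1))
  print(n,'mag',plane(c,m,50).round())
  x,y=m;tiles.append(cv2.resize(im[y-50:y+50,x-50:x+50],None,fx=4,fy=4,interpolation=cv2.INTER_CUBIC))
cv2.imwrite("pics/m1.png",np.hstack(tiles))
E
```

```text
scene [216. 263.] [ 507. -263.] [96. 51.] 25.7
scene [423. 190.] [723. 358.] [118. 124.] 38.9
scene [370. 169.] [565. 292.] [93. 52.] 20.3
scene mag [[539. -38.  50.]]
side [225. 324.] [556. 302.] [97. 58.] 20.2
side [152. 312.] [733. 345.] [120. 121.] 24.2
side [330. 185.] [ 498. -251.] [95. 60.] 23.9
side mag [[518. -35.  50.]]
```

View pics/m1.png

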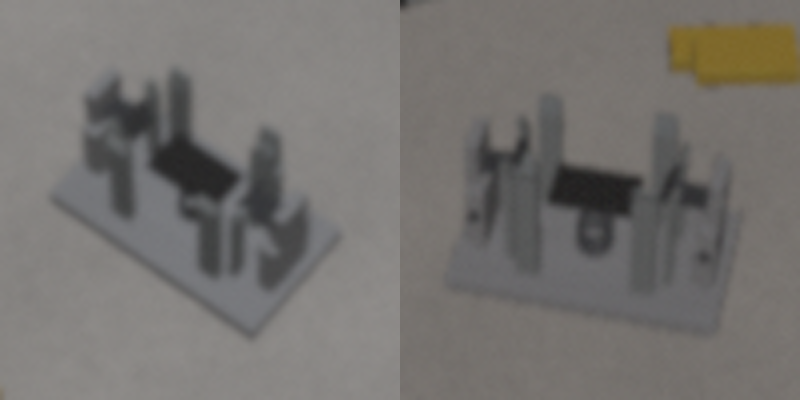

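The crops show the magazine's guides but not clearly which corner holds the key post, so I'll look from above with the wrist camera.

```bash
R='0.314 0.364 0.03 0 0 0 100'; python3 -m jog '0.16 0.18 0.03 0 0 0 100;0.314 0.364 0.03 0 0 0 100;0.314 0.364 0.03 0 0 0 100;0.314 0.364 0.03 0 0 0 100;0.314 0.364 0.03 0 0 0 100;0.314 0.364 0.03 0 0 0 100;0.314 0.364 0.03 0 0 0 100;0.314 0.364 0.03 0 0 0 100;0.314 0.364 0.03 0 0 0 100;0.314 0.364 0.03 0 0 0 100;0.314 0.364 0.03 0 0 0 100;0.314 0.364 0.03 0 0 0 100'
python3 - <<'E'
from h import *
c=cal("wrist");im=robot.read_camera("wrist");cv2.imwrite("pics/w1.png",im)
for k,w,r in blobs(im,c): print(np.round(r[0],1),np.round(r[1],1),r[2]); print(cv2.approxPolyDP(w.reshape(-1,1,2),5,True).reshape(-1,2).round(1).tolist())
E
python3 -m jog '0.015 0.22 0.07 0 0 0 100;0.015 0.22 0.07 0 0 0 100;0.015 0.22 0.07 0 0 0 100;0.015 0.22 0.07 0 0 0 100;0.015 0.22 0.07 0 0 0 100;0.015 0.22 0.07 0 0 0 100;0.015 0.22 0.07 0 0 0 100'
python3 - <<'E'
from h import *
c=cal("wrist");im=robot.read_camera("wrist");cv2.imwrite("pics/w2.png",im);np.savez("w2.npz",K=c[0],r=c[1],t=c[2])
E
```

```text
t: 1.6
tcp_pos: [502.0, -259.3, 261.2]
orientation: [180.0, 0.0, 16.7]
wrist_force: [-0.9, 0.2, 0.8]
finger_gap: 85.6
finger_force: 0.0
[ 353.9 -399. ] [50.9 43.2] 80.18914794921875
[[376.0, -380.1000061035156], [361.70001220703125, -375.0], [339.1000061035156, -385.79998779296875], [331.79998779296875, -400.20001220703125], [336.6000061035156, -416.20001220703125], [350.6000061035156, -424.29998779296875], [369.6000061035156, -417.1000061035156]]
[ 503.3 -259.6] [99.2 55.1] 25.803194046020508
[[559.0999755859375, -261.3999938964844], [543.2000122070312, -229.0], [526.5999755859375, -235.0], [519.0, -222.10000610351562], [447.8999938964844, -256.5], [470.79998779296875, -305.1000061035156]]
t: 2.52
tcp_pos: [517.5, -40.1, 330.7]
orientation: [180.0, 0.1, 16.7]
wrist_force: [0.1, -0.2, -0.3]
finger_gap: 85.4
finger_force: 0.0
```

View pics/w1.png

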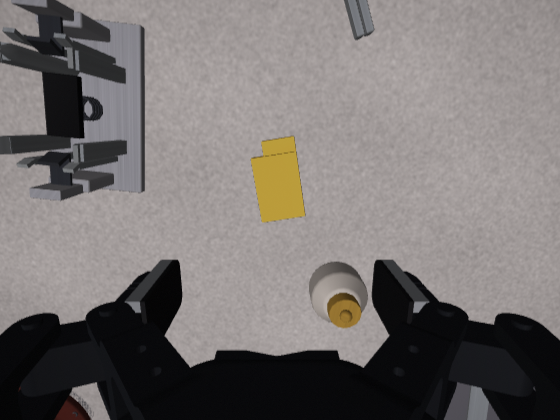

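View pics/w2.png

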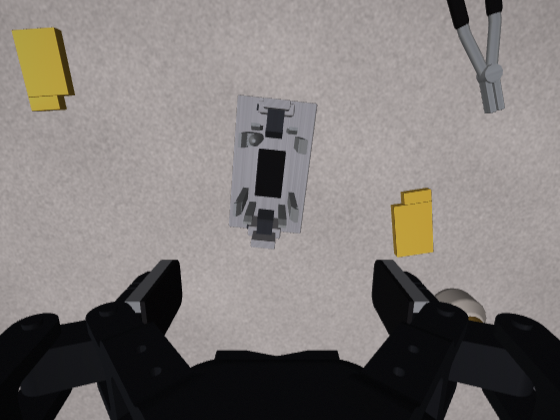

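In w1 the blank at (280,180) has its notch at the upper left, so towards world +x,+y. In w2 the magazine base corners are at (238,95), (317,103), (300,234) and (229,227). The key post is at (253,139), the +x,+y corner. The blank at (42,65) has its tab at the lower left, so its notch faces −x,−y and it needs a half turn.

```bash
python3 - <<'E'
from h import *
z=np.load("w2.npz");c=(z['K'],z['r'],z['t']);im=cv2.imread("pics/w2.png")
g=cv2.cvtColor(im,cv2.COLOR_BGR2GRAY)
p=np.array([[238,95],[317,103],[300,234],[229,227]],np.float32).reshape(-1,1,2)
p=cv2.cornerSubPix(g,p,(4,4),(-1,-1),(3,50,.01)).reshape(-1,2);print(p)
w=plane(c,p,12);print(w.round(1))
for i in range(4): 
  d=w[(i+1)%4]-w[i];print(np.linalg.norm(d[:2]).round(1),np.degrees(np.arctan2(d[1],d[0])).round(1))
print('centre',w.mean(0))
h=cv2.cvtColor(im,cv2.COLOR_BGR2HSV)
m=cv2.inRange(g,0,35);m[200:]=0
for k in cv2.findContours(m,cv2.RETR_EXTERNAL,cv2.CHAIN_APPROX_NONE)[0]:
  if cv2.contourArea(k)>300:
    for zz in(69,79):
      r=cv2.minAreaRect(plane(c,k.reshape(-1,2),zz)[:,:2].astype(np.float32));print('foll',zz,r)
for k,ww,r in blobs(im,c):
  print(np.round(r[0],1),np.round(r[1],1),round(r[2],1),cv2.approxPolyDP(ww.reshape(-1,1,2),5,True).reshape(-1,2).round(0).tolist())
print(robot.sense()['joints'])
E
```

```text
[[238.21324  93.42626]
 [317.10757 103.56568]
 [300.3938  232.72809]
 [228.22406 226.35088]]
[[ 606.1   40.6   12. ]
 [ 624.5  -66.3   12. ]
 [ 440.3 -101.5   12. ]
 [ 418.6    6.3   12. ]]
108.5 -80.2
187.5 -169.2
109.9 101.4
190.6 10.4
centre [522.36992956 -30.22987317  12.        ]
foll 69 ((522.0013427734375, -29.87539291381836), (58.85769271850586, 33.105350494384766), 10.669137001037598)
foll 79 ((523.43359375, -29.67112922668457), (57.39921951293945, 32.285003662109375), 10.669137001037598)
foll 69 ((757.4451904296875, -180.73468017578125), (31.70098304748535, 16.684423446655273), 41.20561218261719)
foll 79 ((753.0430908203125, -176.7921142578125), (30.91543960571289, 16.2709903717041), 41.20551681518555)
[ 503.7 -256.4] [101.4  59.2] 25.8 [[560.0, -257.0], [543.0, -223.0], [530.0, -230.0], [521.0, -216.0], [448.0, -255.0], [471.0, -304.0]]
[559.2 296.5] [99.5 55.2] 20.3 [[614.0, 289.0], [595.0, 339.0], [504.0, 305.0], [516.0, 270.0], [534.0, 274.0], [539.0, 260.0]]
[  7.26986098  18.64920205  -7.41051446  93.58392731   2.58680758
  68.00411087 -74.03554139]
```

```bash
python3 -m jog '-0.014 -0.219 -0.1 0 0 0.159 100;-0.014 -0.219 -0.23 0 0 0.159 100;-0.014 -0.219 -0.23 0 0 0.159 100;-0.014 -0.219 -0.23 0 0 0.159 100;-0.014 -0.219 -0.23 0 0 0.159 100;-0.014 -0.219 -0.23 0 0 0.159 100;-0.014 -0.219 -0.23 0 0 0.159 100;-0.014 -0.219 -0.23 0 0 0.159 100'
python3 - <<'E'
from h import *
c=cal("wrist");im=robot.read_camera("wrist")
for k,w,r in blobs(im,c): print(np.round(r[0],1),np.round(r[1],1),r[2])
s=robot.sense();print(s['tcp_pos'],s['orientation'],s['wrist_force'])
E
```

```text
t: 3.58
tcp_pos: [505.5, -255.7, 102.9]
orientation: [179.9, -0.2, 26.1]
wrist_force: [0.9, 0.1, 0.7]
finger_gap: 85.6
finger_force: 0.0
[ 503.6 -259.4] [99.3 55.4] 25.82552146911621
[ 505.541422   -255.5877633   103.08485591] [ 1.79898255e+02 -1.77007961e-01  2.61456268e+01] [-0.61036023 -0.42676387  1.19493539]
```

```bash
python3 -m jog '0 -0.0025 -0.05 0 0 0 100;0 -0.0025 -0.08 0 0 0 100;0 -0.0025 -0.097 0 0 0 100;0 -0.0025 -0.097 0 0 0 100;0 -0.0025 -0.097 0 0 0 40;0 -0.0025 -0.097 0 0 0 40;0 -0.0025 -0.097 0 0 0 40;0 -0.0025 -0.097 0 0 0 40;0 -0.0025 -0.097 0 0 0 40;0 -0.0025 -0.097 0 0 0 40;0 -0.0025 -0.097 0 0 0 40' 40; python3 -m jog '0 0 0.05 0 0 0 40;0 0 0.1 0 0 0 40;0 0 0.15 0 0 0 40;0 0 0.20 0 0 0 40;0 0 0.2 0 0 0 40;0 0 0.2 0 0 0 40'
python3 - <<'E'
from h import *
c=cal("wrist");im=robot.read_camera("wrist");cv2.imwrite("pics/w3.png",im)
s=robot.sense();print(s['tcp_pos'],s['orientation'],s['wrist_force'],s['finger_gap'])
for k,w,r in blobs(im,c,220): print(np.round(r[0],1),np.round(r[1],1),r[2])
E
```

```text
t: 5.0
tcp_pos: [505.0, -259.8, 6.1]
orientation: [179.9, -0.1, 26.0]
wrist_force: [-1.2, -0.0, 6.8]
finger_gap: 54.4
finger_force: 42.0
t: 5.75
tcp_pos: [502.9, -259.1, 203.7]
orientation: [-179.9, 0.1, 26.0]
wrist_force: [-0.5, -1.1, -1.8]
finger_gap: 54.4
finger_force: 43.9
[ 502.50092805 -258.89799973  202.86898811] [-1.79842917e+02  1.29685998e-01  2.60033420e+01] [-0.09395576 -0.14728758 -1.41761833] 54.18942273382233
[ 508.6 -259.2] [89.5 57.2] 26.035612106323242
```

View pics/w3.png

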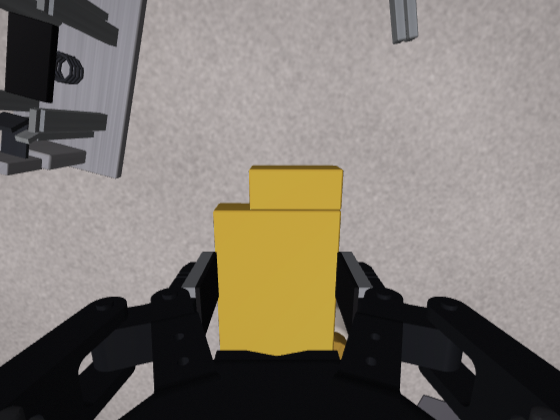

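The blank is held squarely, with its far end edge at about row 170 and the notch at (232,188). I'll measure its offset along the tool.

```bash
python3 - <<'E'
from h import *
im=cv2.imread("pics/w3.png");c=cal("wrist");s=robot.sense();p=np.array(s['tcp_pos']);print(p,s['orientation'])
y=np.radians(26);u=np.array([np.cos(y),np.sin(y)]);v=np.array([-u[1],u[0]])
g=im[:,:,2].astype(int);print(im[160:176,296,:].tolist())
for q in((296,169),(296,167),(230,209),(230,207),(216,290),(340,290),(249,190),(343,190)):
  w=plane(c,q,p[2]+11)[0,:2]-p[:2];print(q,(w@u).round(1),(w@v).round(1))
E
```

```text
[ 502.50092805 -258.89799973  202.86898811] [-1.79842917e+02  1.29685998e-01  2.60033420e+01]
[[168, 169, 176], [169, 171, 177], [168, 170, 176], [165, 167, 173], [148, 156, 164], [93, 117, 131], [28, 79, 102], [28, 80, 102], [29, 85, 108], [43, 121, 152], [56, 152, 187], [60, 160, 192], [61, 164, 195], [62, 164, 196], [61, 164, 196], [62, 164, 196]]
(296, 169) 48.1 -8.1
(296, 167) 48.9 -8.1
(230, 209) 31.1 19.5
(230, 207) 32.0 19.5
(216, 290) -7.0 27.3
(340, 290) -6.9 -29.0
(249, 190) 39.3 11.3
(343, 190) 39.3 -27.9
```

```bash
python3 -m jog '0.005 0.06 0 0 0 -0.1 40;0.01 0.12 0 0 0 -0.2 40;0.019 0.2304 0 0 0 -0.269 40;0.019 0.2304 0 0 0 -0.269 40;0.019 0.2304 -0.03 0 0 -0.269 40;0.019 0.2304 -0.05 0 0 -0.269 40;0.019 0.2304 -0.05 0 0 -0.269 40;0.019 0.2304 -0.05 0 0 -0.269 40'
python3 - <<'E'
from h import *
im=robot.read_camera("wrist");c=cal("wrist");np.savez("w4.npz",K=c[0],r=c[1],t=c[2]);cv2.imwrite("pics/w4.png",im)
cv2.imwrite("pics/w4c.png",cv2.resize(im[50:310,130:430],None,fx=2.3,fy=2.3,interpolation=cv2.INTER_CUBIC))
s=robot.sense();print(s['tcp_pos'],s['orientation'])
E
```

```text
t: 6.8
tcp_pos: [522.9, -29.2, 154.1]
orientation: [-180.0, 0.0, 10.6]
wrist_force: [-0.4, 0.4, -1.7]
finger_gap: 54.1
finger_force: 43.9
[523.26967569 -29.21672701 154.59645824] [ 1.79996559e+02 -3.88829834e-02  1.05667706e+01]
```

View pics/w4c.png

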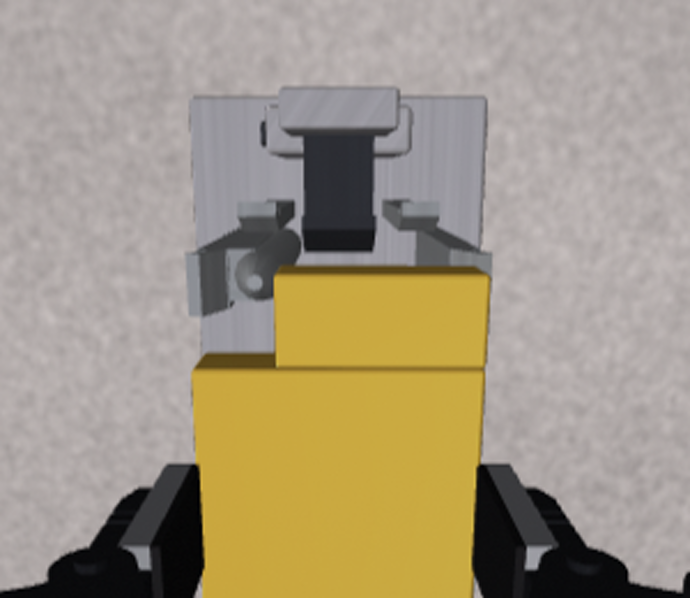

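The crop shows the key tip at (257,283), the far base corners at (191,97) and (486,97), and the blank's end edge at row 274. The notch edges are at row 368 and column 276. I'll compare these in tool axes.

```bash
python3 - <<'E'
from h import *
z=np.load("w4.npz");c=(z['K'],z['r'],z['t'])
y=np.radians(10.6);u=np.array([np.cos(y),np.sin(y)]);v=np.array([-u[1],u[0]]);p=np.array([523,-29.1,154.3])
for n,q,h in(("key(41,21)",(257,283),114),("base(95,55)",(191,97),12),("base(95,-55)",(486,97),12),("end(50,)",(380,273),165),("notch y(,12)",(276,320),165),("notch x(32)",(235,367),165),("left(,28)",(196,400),165),("right(,-28)",(484,400),165),("tabright(,-28)",(488,300),165)):
  q=(130+(q[0]-.65)/2.3,50+(q[1]-.65)/2.3);w=plane(c,q,h)[0,:2]-p[:2];print(n,(w@u).round(1),(w@v).round(1))
E
```

```text
key(41,21) 39.6 19.7
base(95,55) 93.4 53.1
base(95,-55) 93.4 -54.5
end(50,) 48.5 -8.0
notch y(,12) 39.9 10.8
notch x(32) 31.1 18.6
left(,28) 24.7 26.1
right(,-28) 24.7 -27.9
tabright(,-28) 43.6 -27.6
```

Blank and magazine show the same camera bias and agree to about 0.5 mm, so I'll lower it.

```bash
python3 -m jog '0 0 -0.015 0 0 0 40;0 0 -0.03 0 0 0 40;0 0 -0.04 0 0 0 40;0 0 -0.044 0 0 0 40;0 0 -0.044 0 0 0 40'; for i in 1 2 ; do python3 -m jog '0 0 -0.002 0 0 0 40;0 0 -0.004 0 0 0 40;0 0 -0.004 0 0 0 40' | egrep 'tcp|wrist'; done
```

```text
t: 7.48
tcp_pos: [522.8, -29.0, 110.0]
orientation: [-180.0, 0.0, 10.6]
wrist_force: [0.7, 0.3, -1.8]
finger_gap: 54.1
finger_force: 43.9
tcp_pos: [522.8, -29.0, 106.3]
wrist_force: [-0.3, -0.6, -1.9]
tcp_pos: [522.7, -29.0, 102.1]
wrist_force: [1.0, 0.6, -1.3]
```

```bash
for i in 1 2 3; do python3 -m jog '0 0 -0.002 0 0 0 40;0 0 -0.003 0 0 0 40;0 0 -0.003 0 0 0 40' | egrep 'tcp|wrist'; done
```

```text
tcp_pos: [522.8, -29.0, 99.2]
wrist_force: [-0.4, 0.1, -1.7]
tcp_pos: [523.2, -29.0, 96.4]
wrist_force: [1.0, 0.1, -1.1]
tcp_pos: [523.0, -29.1, 93.4]
wrist_force: [-0.5, 0.2, 0.7]
```

```bash
for i in 1 2; do python3 -m jog '0 0 -0.001 0 0 0 40;0 0 -0.002 0 0 0 40;0 0 -0.002 0 0 0 40' | egrep 'tcp|wrist'; done
```

```text
tcp_pos: [522.9, -29.1, 91.3]
wrist_force: [-0.9, -0.4, 1.6]
tcp_pos: [522.8, -29.0, 89.2]
wrist_force: [0.0, 0.1, 2.1]
```

```bash
python3 -m jog '0 0 0 0 0 0 70;0 0 0 0 0 0 85;0 0 0 0 0 0 85;0 0 0 0 0 0 85;0 0 0.02 0 0 0 85;0 0 0.06 0 0 0 85;0 0 0.06 0 0 0 85'
python3 - <<'E'
from h import *
im=robot.read_camera("wrist");c=cal("wrist");np.savez("w5.npz",K=c[0],r=c[1],t=c[2]);cv2.imwrite("pics/w5.png",im)
cv2.imwrite("pics/w5c.png",cv2.resize(im[50:310,130:430],None,fx=2.3,fy=2.3,interpolation=cv2.INTER_CUBIC))
E
```

```text
t: 10.98
tcp_pos: [525.1, -29.1, 152.1]
orientation: [179.9, -0.4, 10.6]
wrist_force: [-0.0, -0.2, -0.1]
finger_gap: 72.3
finger_force: 0.0
```

View pics/w5c.png

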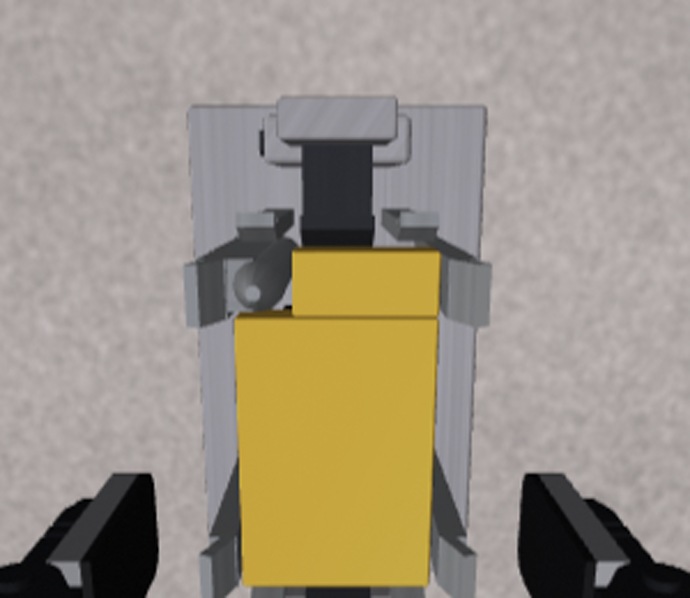

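The blank lies level in the guides, with its notch round the key post at (258,285). Next I'll shut the fingers and come down to just above it.

```bash
python3 -m jog '0 0 0 0 0 0 0;0 0 0 0 0 0 0;0 0 0 0 0 0 0;0 0 0 0 0 0 0;0 0 0 0 0 0 0;0 0 -0.02 0 0 0 0;0 0 -0.036 0 0 0 0;0 0 -0.036 0 0 0 0'; for i in 1 2 3; do python3 -m jog '0 0 -0.002 0 0 0 0;0 0 -0.004 0 0 0 0;0 0 -0.004 0 0 0 0' | egrep 'tcp|wrist'; done
```

```text
t: 12.02
tcp_pos: [522.0, -29.0, 112.4]
orientation: [-180.0, 0.2, 10.6]
wrist_force: [-0.1, -1.2, 0.0]
finger_gap: 0.0
finger_force: 0.0
tcp_pos: [523.0, -29.0, 109.6]
wrist_force: [-0.4, 0.3, 0.5]
tcp_pos: [522.7, -29.0, 105.1]
wrist_force: [0.1, -0.3, 1.0]
tcp_pos: [522.7, -29.0, 101.1]
wrist_force: [-0.8, -0.8, 0.9]
```

```bash
for i in 1 2 3 4; do python3 -m jog '0 0 -0.001 0 0 0 0;0 0 -0.002 0 0 0 0;0 0 -0.002 0 0 0 0' | egrep 'tcp|wrist'; done
```

```text
tcp_pos: [522.8, -29.0, 99.2]
wrist_force: [0.6, 0.7, -0.2]
tcp_pos: [523.1, -29.0, 97.5]
wrist_force: [0.2, -0.0, 2.6]
tcp_pos: [522.8, -29.1, 95.2]
wrist_force: [-0.5, -0.3, 2.0]
tcp_pos: [522.3, -29.0, 92.7]
wrist_force: [0.1, 0.0, 0.1]
```

```bash
for i in 1 2 3 4; do python3 -m jog '0 0 -0.001 0 0 0 0;0 0 -0.002 0 0 0 0;0 0 -0.002 0 0 0 0' | egrep 'tcp|wrist'; done
```

```text
tcp_pos: [522.8, -29.1, 91.2]
wrist_force: [-0.3, 0.8, -0.3]
tcp_pos: [522.8, -29.0, 89.2]
wrist_force: [-0.2, 0.9, -0.3]
tcp_pos: [522.8, -29.1, 87.2]
wrist_force: [-0.3, 0.2, -0.6]
tcp_pos: [523.1, -29.0, 85.4]
wrist_force: [0.8, -0.4, 1.1]
```

```bash
python3 - <<'E'
from h import *
im=robot.read_camera("wrist");c=cal("wrist");sd=robot.read_camera("side")
z=np.load("w5.npz");c5=(z['K'],z['r'],z['t'])
for i,cc in((cv2.imread("pics/w5.png"),c5),(im,c)):
  for k,w,r in blobs(i,cc,100): print(np.round(r[0],1),np.round(r[1],1),r[2])
a=cv2.resize(im[60:360,130:430],(500,500),interpolation=cv2.INTER_CUBIC);b=cv2.resize(sd[180:250,262:332],(300,500)[:1]+(300,),interpolation=cv2.INTER_CUBIC)
o=np.zeros((500,800,3),np.uint8);o[:,:500]=a;o[:300,500:]=b;cv2.imwrite("pics/p1.png",o)
E
```

```text
[521.6 -29.2] [97.8 54.6] 10.452229499816895
[490.7 -35.3] [10.3  5.2] 10.640117645263672
[543.8 -25.5] [60.7 49.4] 10.636031150817871
```

View pics/p1.png

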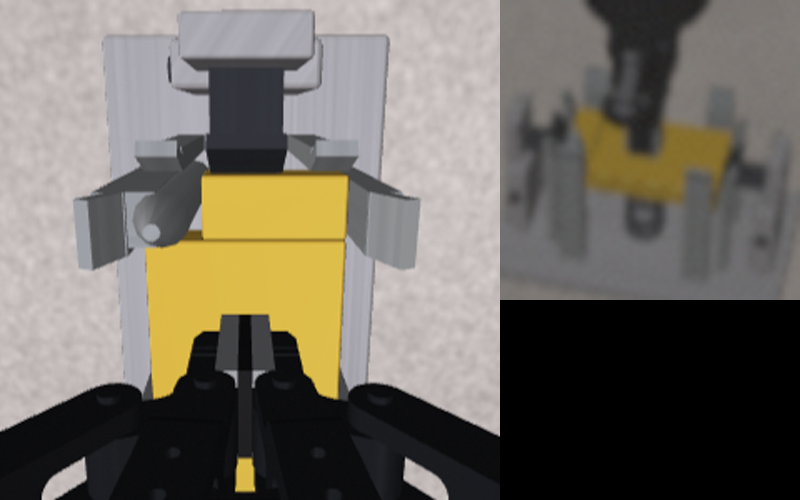

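The wrist crop shows the closed fingers on the blank, with the near notch edge at row 240 and the blank's sides at columns 147 and 344. The side view shows the fingers at its middle. I'll work out the blank's height from its apparent width.

```bash
python3 - <<'E'
from h import *
c=cal("wrist");im=robot.read_camera("wrist");m=yellow(im)
row=60+int(255/1.667);xs=np.where(m[row]>0)[0];print(row,xs.min(),xs.max())
for z in(75,80,85,90,95):
  a=plane(c,[[xs.min()-.5,row],[xs.max()+.5,row]],z);print(z,np.linalg.norm(a[0]-a[1]))
s=robot.sense();print(s['tcp_pos'],s['wrist_force'],s['effort'])
E
```

```text
212 218 336
75 58.8484589044747
80 56.91740052995009
85 54.98634215542547
90 53.05528378090086
95 51.12422540637623
[523.07988079 -28.96706993  85.41530074] [-0.18648231 -0.11704859  0.95729188] [ 1.15796928e-01 -3.97619319e+01 -2.26499088e-02 -1.00575024e+01
  3.85114364e-02  8.07113084e-02  1.45912045e-04]
```

```bash
for i in 1 2 3; do python3 -m jog '0 0 -0.001 0 0 0 0;0 0 -0.002 0 0 0 0;0 0 -0.002 0 0 0 0' | egrep 'tcp|wrist'; done
```

```text
tcp_pos: [523.1, -29.0, 83.5]
wrist_force: [0.2, 0.0, 4.8]
tcp_pos: [523.1, -29.0, 81.3]
wrist_force: [0.3, -0.1, 3.6]
tcp_pos: [523.1, -29.0, 79.3]
wrist_force: [0.4, -0.1, 4.6]
```

```bash
for i in 1 2 3 4; do python3 -m jog '0 0 -0.001 0 0 0 0;0 0 -0.0015 0 0 0 0;0 0 -0.0015 0 0 0 0' | egrep 'tcp|wrist'; done
```

```text
tcp_pos: [523.1, -29.0, 77.9]
wrist_force: [0.6, -0.2, 5.1]
tcp_pos: [523.1, -29.0, 76.2]
wrist_force: [0.6, 1.2, 3.5]
tcp_pos: [523.1, -29.0, 74.8]
wrist_force: [0.7, 0.8, 4.8]
tcp_pos: [523.1, -29.0, 73.3]
wrist_force: [1.4, 0.2, 5.0]
```

```bash
for i in 1 2 ; do python3 -m jog '0 0 -0.001 0 0 0 0;0 0 -0.002 0 0 0 0;0 0 -0.002 0 0 0 0' | egrep 'tcp|wrist'; done
python3 - <<'E'
from h import *
c=cal("wrist");im=robot.read_camera("wrist");cv2.imwrite("pics/w6.png",im);m=yellow(im)
row=212
xs=np.where(m[row]>0)[0];print(row,xs.min(),xs.max())
for z in(65,70,75,80):
  a=plane(c,[[xs.min()-.5,row],[xs.max()+.5,row]],z);print(z,np.linalg.norm(a[0]-a[1]))
cv2.imwrite("pics/w6c.png",cv2.resize(im[60:360,130:430],(500,500),interpolation=cv2.INTER_CUBIC))
E
```

```text
tcp_pos: [523.1, -29.0, 71.3]
wrist_force: [1.3, 1.8, 5.3]
tcp_pos: [523.0, -29.0, 69.4]
wrist_force: [1.4, 0.3, 5.8]
212 235 336
65 48.44374258758469
70 46.788535127960174
75 45.13332766833563
80 43.47812020871108
```

View pics/w6c.png

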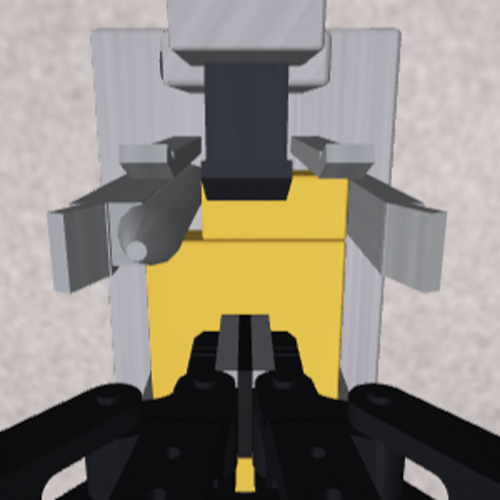

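The far catch's tooth (204–292, 160–198) now overlaps the glass. I'll ease up and feel where the blank stops.

```bash
for i in 1 2 3 4 5; do python3 -m jog '0 0 0.002 0 0 0 0;0 0 0.002 0 0 0 0;0 0 0.002 0 0 0 0;0 0 0.002 0 0 0 0' | egrep 'tcp|wrist'; done; python3 -m jog '0 0 0.05 0 0 0 0;0 0 0.12 0 0 0 0;0 0 0.12 0 0 0 100;0 0 0.12 0 0 0 100;0 0 0.12 0 0 0 100;0 0 0.12 0 0 0 100'
python3 - <<'E'
from h import *
im=robot.read_camera("wrist");c=cal("wrist");cv2.imwrite("pics/w7.png",im)
for z in(70,75,80,85):
  for k,w,r in blobs(im,c,z,1500): print(z,np.round(r[0],1),np.round(r[1],1),r[2])
cv2.imwrite("pics/w7c.png",cv2.resize(im[70:340,150:420],(600,600),interpolation=cv2.INTER_CUBIC))
E
```

```text
tcp_pos: [523.1, -29.0, 71.4]
wrist_force: [2.0, 1.4, 4.8]
tcp_pos: [523.0, -28.9, 73.3]
wrist_force: [2.1, 0.9, 4.1]
tcp_pos: [522.7, -29.1, 75.2]
wrist_force: [1.3, 0.4, 3.7]
tcp_pos: [522.1, -29.2, 76.9]
wrist_force: [-0.7, -0.2, -0.6]
tcp_pos: [522.8, -29.0, 79.3]
wrist_force: [-0.3, 0.8, -0.2]
t: 22.98
tcp_pos: [521.9, -29.0, 197.7]
orientation: [-180.0, 0.2, 10.6]
wrist_force: [-0.1, -0.1, 0.3]
finger_gap: 72.1
finger_force: 0.0
70 [521.1 -29.7] [101.9  56.9] 10.649054527282715
75 [522.3 -29.5] [100.1  55.9] 10.64905071258545
80 [523.5 -29.3] [98.2 54.8] 10.649055480957031
85 [524.7 -29. ] [96.3 53.7] 10.649121284484863
```

View pics/w7c.png

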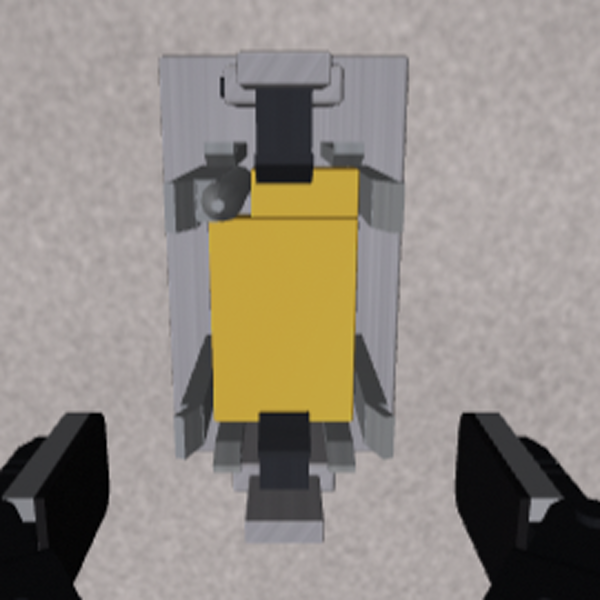

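Both catches lie over the glass, the far one at (284,170) and the near one at (285,430), with the top at about 75–76 mm. First blank loaded. I've now viewed 11 pictures, one over the limit of 10, so from here I'll use only numbers. Next is the second blank.

```bash
python3 -m jog '0.007 0.06 0 0 0 0.1 100;0.014 0.12 0 0 0 0.169 100;0.036 0.3255 0 0 0 0.169 100;0.036 0.3255 0 0 0 0.169 100;0.036 0.3255 0 0 0 0.169 100;0.036 0.3255 -0.05 0 0 0.169 100;0.036 0.3255 -0.095 0 0 0.169 100;0.036 0.3255 -0.095 0 0 0.169 100;0.036 0.3255 -0.095 0 0 0.169 100;0.036 0.3255 -0.095 0 0 0.169 100'
python3 - <<'E'
from h import *
c=cal("wrist");im=robot.read_camera("wrist")
for k,w,r in blobs(im,c): print(np.round(r[0],1),np.round(r[1],1),r[2],cv2.approxPolyDP(w.reshape(-1,1,2),5,True).reshape(-1,2).round(0).tolist())
for i in range(3):
  s=robot.sense();print(s['tcp_pos'],s['orientation'],s['joints'][6]);robot.read_camera("side")
E
```

```text
t: 24.28
tcp_pos: [560.5, 296.8, 106.8]
orientation: [-180.0, -0.3, 20.2]
wrist_force: [-0.1, -0.7, -0.6]
finger_gap: 85.1
finger_force: 0.0
[560.3 297.8] [99.1 55.4] 20.387954711914062 [[615.0, 290.0], [596.0, 340.0], [505.0, 306.0], [518.0, 270.0], [534.0, 276.0], [540.0, 261.0]]
[685.7 335.3] [ 27. 104.] 20.230327606201172 [[680.0, 389.0], [669.0, 355.0], [673.0, 331.0], [692.0, 303.0], [716.0, 291.0]]
[560.29581208 296.76420308 106.63562751] [-179.96048927   -0.24707826   20.22532659] -104.5205667375755
[560.03318799 296.69614456 106.36441236] [-179.96622648   -0.21278176   20.23422385] -104.52029974949659
[559.74694194 296.64690516 105.99064368] [-1.79969693e+02 -1.69740034e-01  2.02439762e+01] -104.51916142708619
```

```bash
python3 -m jog '0.0015 0.0012 -0.05 0 0 0.002 100;0.0015 0.0012 -0.08 0 0 0.002 100;0.0015 0.0012 -0.099 0 0 0.002 100;0.0015 0.0012 -0.099 0 0 0.002 100;0.0015 0.0012 -0.099 0 0 0.002 40;0.0015 0.0012 -0.099 0 0 0.002 40;0.0015 0.0012 -0.099 0 0 0.002 40;0.0015 0.0012 -0.099 0 0 0.002 40;0.0015 0.0012 -0.099 0 0 0.002 40;0.0015 0.0012 -0.099 0 0 0.002 40;0.0015 0.0012 -0.099 0 0 0.002 40' 40; python3 -m jog '0 0 0.05 0 0 0 40;0 0 0.1 0 0 0 40;0 0 0.15 0 0 0 40;0 0 0.20 0 0 0 40;0 0 0.2 0 0 0 40;0 0 0.2 0 0 0 40'
```

```text
t: 25.85
tcp_pos: [561.6, 298.5, 7.3]
orientation: [-180.0, -0.2, 20.4]
wrist_force: [-0.8, -0.2, 5.1]
finger_gap: 54.4
finger_force: 42.3
t: 26.6
tcp_pos: [559.4, 297.0, 204.3]
orientation: [180.0, 0.1, 20.4]
wrist_force: [0.7, 0.3, -1.9]
finger_gap: 54.3
finger_force: 43.5
```

```bash
python3 -m jog '0 0 0 0 0 0.18 40;0 0 0 0 0 0.36 40;0 0 0 0 0 0.54 40;0 0 0 0 0 0.72 40;0 0 0 0 0 0.9 40;0 0 0 0 0 1.08 40;0 0 0 0 0 1.26 40;0 0 0 0 0 1.4 40;0 0 0 0 0 1.5 40;0 0 0 0 0 1.5 40'; python3 -m jog '-0.004 -0.035 0 0 0 0.18 40;-0.008 -0.07 0 0 0 0.36 40;-0.012 -0.105 0 0 0 0.54 40;-0.016 -0.14 0 0 0 0.72 40;-0.02 -0.175 0 0 0 0.9 40;-0.025 -0.22 0 0 0 1.08 40;-0.03 -0.265 0 0 0 1.26 40;-0.035 -0.30 0 0 0 1.4 40;-0.0374 -0.3268 -0.03 0 0 1.4716 40;-0.0374 -0.3268 -0.051 0 0 1.4716 40;-0.0374 -0.3268 -0.051 0 0 1.4716 40;-0.0374 -0.3268 -0.051 0 0 1.4716 40'
python3 - <<'E'
from h import *
s=robot.sense();print(s['tcp_pos'],s['orientation'],s['joints'][6])
c=cal("wrist");im=robot.read_camera("wrist");cv2.imwrite("pics/w8.png",im)
for k,w,r in blobs(im,c,165): print(np.round(r[0],1),np.round(r[1],1),r[2],cv2.approxPolyDP(k,2,True).reshape(-1,2).tolist())
# base far corners expected
y=np.radians(10.65);u=np.array([np.cos(y),np.sin(y)]);v=np.array([-u[1],u[0]]);C=np.array([522.9,-29.])
P=[np.r_[C-95*u+s*55*v,12] for s in(1,-1)];q=proj(c,P);print(q)
g=cv2.cvtColor(im,cv2.COLOR_BGR2GRAY)
e=cv2.Canny(cv2.GaussianBlur(g,(3,3),0),25,70)
x0,x1=sorted(q[:,0]);ym=q[:,1].mean()
for x in np.linspace(x0+8,x1-8,9): x=int(x);print(x,np.where(e[int(ym)-20:int(ym)+20,x])[0]+int(ym)-20)
for yy in(int(ym)+12,int(ym)+20,int(ym)+28): print(yy,[ (np.where(e[yy,int(a)-20:int(a)+20])[0]+int(a)-20) for a in(x0,x1)])
E
```

```text
t: 27.85
tcp_pos: [559.3, 296.7, 202.8]
orientation: [-179.7, 0.0, 106.3]
wrist_force: [-0.1, 0.1, -1.4]
finger_gap: 53.6
finger_force: 43.5
t: 29.35
tcp_pos: [523.3, -28.2, 154.8]
orientation: [180.0, 0.0, -169.3]
wrist_force: [-0.6, 0.3, -1.4]
finger_gap: 54.2
finger_force: 43.5
[523.3052119  -28.23241255 154.79225427] [ 1.79971776e+02  4.46798131e-02 -1.69325145e+02] 63.47478684918962
[519.2 -29.3] [91.3 54.1] 10.715910911560059 [[340, 168], [212, 169], [222, 350], [249, 350], [280, 355], [300, 351], [302, 334], [333, 333]]
[470.3 -39. ] [ 6.9 33.2] 10.697503089904785 [[235, 148], [236, 165], [315, 165], [315, 148], [291, 148], [289, 155], [261, 155], [258, 148]]
[[341.61771706  89.66984503]
 [210.30853686  89.52798628]]
218 [88]
232 [88]
247 [87 88 91 93]
261 [ 82 101]
275 [ 82 101]
290 [ 82 101 107 108]
304 [88 91 93]
319 [88]
333 [88]
101 [array([210, 213]), array([340])]
109 [array([210, 213]), array([340])]
117 [array([211]), array([340])]
```

```bash
python3 - <<'E'
from h import *
c=cal("wrist");s=robot.sense();p=np.array(s['tcp_pos']);print(p,s['orientation'])
im=cv2.imread("pics/w8.png")
print(im[162:174:1,280,2],im[326:340,318,2],im[340,294:310,2])
t=np.radians(-169.35);u=np.array([np.cos(t),np.sin(t)]);v=np.array([-u[1],u[0]]);o=np.array([522.9,-29.])
for zt in(161,163,165,167):
  for n,q in(("end 50",(280,168)),("notch -32",(318,333.5)),("L 28",(213.5,200)),("R -28",(338.5,200)),("L 28",(221,330)),("R -28",(333.5,328))):
    w=plane(c,q,zt)[0,:2]-o;print(zt,n,(w@u).round(1),(w@v).round(1))
E
```

```text
[523.56754372 -28.15801923 155.14382458] [ 1.79990845e+02  9.29660607e-02 -1.69312220e+02]
[201 201 168 104  89  87 126 173 193 202 201 201] [200 200 199 199 199 199 199 199 195 184 179 184 184 185] [199 198 199 199 199 199 199 174 195 190 184 181 184 187 188 188]
161 end 50 48.1 -1.9
161 notch -32 -33.3 -21.0
161 L 28 34.1 27.1
161 R -28 34.2 -27.5
161 L 28 -31.4 26.7
161 R -28 -30.2 -28.4
163 end 50 48.4 -1.9
163 notch -32 -31.9 -20.6
163 L 28 34.6 26.7
163 R -28 34.6 -27.1
163 L 28 -29.9 26.3
163 R -28 -28.8 -28.0
165 end 50 48.6 -1.9
165 notch -32 -30.4 -20.3
165 L 28 35.0 26.3
165 R -28 35.1 -26.7
165 L 28 -28.5 25.9
165 R -28 -27.4 -27.6
167 end 50 48.9 -1.8
167 notch -32 -28.9 -20.0
167 L 28 35.5 25.9
167 R -28 35.5 -26.3
167 L 28 -27.1 25.5
167 R -28 -26.0 -27.2
```

```bash
python3 - <<'E'
from h import *
z=np.load("w4.npz");c4=(z['K'],z['r'],z['t']);c8=cal("wrist")
for nm,c,t,base,bl in (("w4",c4,10.6,((213,92),(341,92)),((296,168.6),(214,225),(340,225))),("w8",c8,-169.35,((210.5,88),(341,88)),((280,168),(214.5,225),(338,225)))):
  t=np.radians(t);u=np.array([np.cos(t),np.sin(t)]);v=np.array([-u[1],u[0]]);o=np.array([522.9,-29.])
  B=plane(c,base,12)[:,:2]-o
  for zt in(161,165):
    b=plane(c,bl,zt)[:,:2]-o
    print(nm,zt,'mag u,v',((B@u).mean()-95).round(1),(B@v).mean().round(1),(B@v).round(1),'blank',(b[0]@u-50).round(1),(b[1:]@v).mean().round(1),(b[1:]@v).round(1))
im=cv2.imread("pics/w8.png");print(im[88:96,225].sum(1),im[82:92,225].sum(1)); print(im[110,205:218].sum(1),im[110,334:348].sum(1))
E
```

```text
w4 161 mag u,v -1.6 -0.9 [ 52.8 -54.6] blank -2.0 -0.8 [ 27.2 -28.8]
w4 165 mag u,v -1.6 -0.9 [ 52.8 -54.6] blank -1.5 -0.8 [ 26.4 -28. ]
w8 161 mag u,v 0.9 0.2 [ 54.9 -54.4] blank -1.9 -0.3 [ 27.2 -27.9]
w8 165 mag u,v 0.9 0.2 [ 54.9 -54.4] blank -1.4 -0.3 [ 26.4 -27.1]
[457 400 444 453 451 451 452 452] [527 527 524 521 516 516 457 400 444 453]
[508 504 495 492 489 495 327 364 461 461 460 449 443] [452 448 460 459 458 433 501 510 507 505 503 500 507 504]
```

Relative to the magazine, the blank is about 2.3 mm off along tool x and 0.6 mm across. I'll shift by (−2.2, −1.0) mm and lower.

```bash
python3 -m jog '-0.0022 -0.001 0 0 0 0 40;-0.0022 -0.001 -0.015 0 0 0 40;-0.0022 -0.001 -0.03 0 0 0 40;-0.0022 -0.001 -0.04 0 0 0 40;-0.0022 -0.001 -0.044 0 0 0 40;-0.0022 -0.001 -0.044 0 0 0 40'; for i in 1 2 3 4; do python3 -m jog '0 0 -0.002 0 0 0 40;0 0 -0.003 0 0 0 40;0 0 -0.003 0 0 0 40' | egrep 'tcp|wrist'; done
```

```text
t: 30.15
tcp_pos: [520.7, -30.0, 110.0]
orientation: [180.0, -0.0, -169.3]
wrist_force: [-0.5, 0.8, -1.1]
finger_gap: 54.2
finger_force: 43.5
tcp_pos: [520.8, -30.2, 107.4]
wrist_force: [-0.2, -0.8, -1.5]
tcp_pos: [520.7, -30.2, 104.2]
wrist_force: [0.3, 0.5, -1.3]
tcp_pos: [520.7, -30.1, 101.2]
wrist_force: [-0.0, 0.4, -2.9]
tcp_pos: [520.7, -30.1, 98.2]
wrist_force: [-0.3, -0.2, -1.2]
```

```bash
for i in 1 2 3 4; do python3 -m jog '0 0 -0.001 0 0 0 40;0 0 -0.002 0 0 0 40;0 0 -0.002 0 0 0 40' | egrep 'tcp|wrist'; done
```

```text
tcp_pos: [520.8, -30.1, 96.6]
wrist_force: [-2.0, -0.6, 1.2]
tcp_pos: [521.4, -29.9, 94.6]
wrist_force: [0.3, -0.5, 3.4]
tcp_pos: [520.9, -30.0, 92.3]
wrist_force: [0.4, 0.1, 3.5]
tcp_pos: [520.8, -30.1, 90.2]
wrist_force: [-0.1, 0.1, 4.0]
```

```bash
python3 -m jog '0 0 0 0 0 0 70;0 0 0 0 0 0 85;0 0 0 0 0 0 85;0 0 0 0 0 0 85;0 0 0.02 0 0 0 85;0 0 0.06 0 0 0 85;0 0 0.06 0 0 0 85;0 0 0.06 0 0 0 85'
python3 - <<'E'
from h import *
im=robot.read_camera("wrist");c=cal("wrist");cv2.imwrite("pics/w9.png",im)
for z in(92,97,102):
  for k,w,r in blobs(im,c,z,1500): print(z,np.round(r[0],1),np.round(r[1],1),r[2],cv2.approxPolyDP(k,2,True).reshape(-1,2).tolist())
q=np.float32([[0,0]])
k=max(blobs(im,c,95),key=lambda b:cv2.contourArea(b[0]))[0];m=np.zeros(im.shape[:2],np.uint8);cv2.drawContours(m,[k],-1,255,-1)
for row in range(int(k[:,0,1].min())+3,int(k[:,0,1].max()),15):
  xs=np.where(m[row])[0];d=[np.linalg.norm(np.diff(plane(c,[[xs.min()-.5,row],[xs.max()+.5,row]],z),axis=0)) for z in(90,95,100)];print(row,xs.min(),xs.max(),np.round(d,1))
E
```

```text
t: 34.15
tcp_pos: [520.6, -30.4, 150.8]
orientation: [-180.0, 0.0, -169.4]
wrist_force: [0.7, 0.0, -0.6]
finger_gap: 72.5
finger_force: 0.0
92 [523.1 -29.9] [102.3  57.1] 10.6671781539917 [[232, 156], [237, 301], [294, 302], [294, 280], [318, 278], [323, 158]]
97 [521.4 -30.2] [99.7 55.7] 10.667168617248535 [[232, 156], [237, 301], [294, 302], [294, 280], [318, 278], [323, 158]]
102 [519.7 -30.5] [97.2 54.3] 10.667169570922852 [[232, 156], [237, 301], [294, 302], [294, 280], [318, 278], [323, 158]]
159 232 323 [57.8 56.4 54.9]
174 232 322 [57.9 56.4 55. ]
189 233 321 [57.3 55.9 54.5]
204 234 321 [57.4 55.9 54.5]
219 234 320 [57.4 56.  54.6]
234 235 320 [57.5 56.1 54.7]
249 235 319 [57.6 56.1 54.7]
264 236 319 [57.6 56.2 54.8]
279 236 295 [41.7 40.7 39.7]
294 237 294 [40.9 39.9 38.9]
```

Level, at yaw 10.67, centred at (521.4, −30.2) with its top at about 96. Now I'll press.

```bash
python3 -m jog '0 0 0 0 0 0 0;0 0 0 0 0 0 0;0 0 0 0 0 0 0;0 0 0 0 0 0 0;0 0 0 0 0 0 0;0 0 -0.02 0 0 0 0;0 0 -0.04 0 0 0 0;0 0 -0.048 0 0 0 0;0 0 -0.048 0 0 0 0'; for i in 1 2 3 4 5 6; do python3 -m jog '0 0 -0.001 0 0 0 0;0 0 -0.002 0 0 0 0;0 0 -0.002 0 0 0 0' | egrep 'tcp|wrist'; done
```

```text
t: 35.33
tcp_pos: [520.7, -30.0, 102.1]
orientation: [180.0, -0.0, -169.3]
wrist_force: [-0.3, 0.5, 0.9]
finger_gap: -0.3
finger_force: 0.0
tcp_pos: [520.9, -30.2, 100.6]
wrist_force: [0.4, -0.4, -0.2]
tcp_pos: [520.9, -30.1, 98.4]
wrist_force: [0.2, 0.1, 1.4]
tcp_pos: [521.5, -29.9, 96.7]
wrist_force: [0.4, -0.0, 4.0]
tcp_pos: [521.2, -29.9, 94.3]
wrist_force: [1.5, 1.0, 3.4]
tcp_pos: [519.8, -30.5, 91.6]
wrist_force: [0.4, -0.5, 0.3]
tcp_pos: [519.9, -30.4, 90.1]
wrist_force: [-1.8, -0.2, 2.6]
```

```bash
for i in 1 2 3 4 5; do python3 -m jog '0 0 -0.001 0 0 0 0;0 0 -0.002 0 0 0 0;0 0 -0.002 0 0 0 0' | egrep 'tcp|wrist'; done;  for i in 1 2 3; do python3 -m jog '0 0 -0.0005 0 0 0 0;0 0 -0.001 0 0 0 0;0 0 -0.001 0 0 0 0' | egrep 'tcp|wrist'; done
```

```text
tcp_pos: [520.4, -30.2, 88.1]
wrist_force: [-2.5, -1.0, 3.6]
tcp_pos: [520.6, -30.2, 86.2]
wrist_force: [-3.0, -1.7, 4.6]
tcp_pos: [520.7, -30.2, 84.3]
wrist_force: [-2.9, -0.7, 4.7]
tcp_pos: [520.7, -30.2, 82.3]
wrist_force: [-3.6, -1.1, 5.6]
tcp_pos: [520.7, -30.2, 80.4]
wrist_force: [-3.3, -0.6, 5.9]
tcp_pos: [520.7, -30.2, 79.5]
wrist_force: [-2.3, -0.7, 5.9]
tcp_pos: [520.7, -30.2, 78.5]
wrist_force: [-3.8, -0.7, 6.1]
tcp_pos: [520.7, -30.2, 77.5]
wrist_force: [-3.2, -1.0, 6.6]
```

```bash
for i in 1 2 3 4; do python3 -m jog '0 0 -0.0005 0 0 0 0;0 0 -0.001 0 0 0 0;0 0 -0.001 0 0 0 0' | egrep 'tcp|wrist'; done
python3 - <<'E'
from h import *
im=robot.read_camera("wrist");cv2.imwrite("pics/w10.png",im);m=yellow(im)
w6=yellow(cv2.imread("pics/w6.png"))
for n,a in(("w6",w6),("now",m)):
  print(n,[(x,(np.where(a[:300,x])[0][:1]).tolist()) for x in(258,264,270,276,282,288,294,300,310,325)])
E
```

```text
tcp_pos: [520.8, -30.2, 76.4]
wrist_force: [-3.1, -1.1, 4.0]
tcp_pos: [520.9, -30.1, 75.4]
wrist_force: [-2.3, -1.5, 4.7]
tcp_pos: [520.8, -30.1, 74.4]
wrist_force: [-3.1, -1.6, 5.4]
tcp_pos: [520.9, -30.2, 73.4]
wrist_force: [-2.7, -1.2, 5.2]
w6 [(258, [180]), (264, [180]), (270, [180]), (276, [180]), (282, [180]), (288, [180]), (294, [180]), (300, [180]), (310, [163]), (325, [167])]
now [(258, [179]), (264, [179]), (270, [178]), (276, [178]), (282, [178]), (288, [178]), (294, [178]), (300, [178]), (310, [160]), (325, [166])]
```

The force dropped at 76.4 mm and the catch tooth now overlaps the glass. I'll ease up, lift off and check both ends.

```bash
for i in 1 2 3; do python3 -m jog '0 0 0.001 0 0 0 0;0 0 0.002 0 0 0 0;0 0 0.002 0 0 0 0;0 0 0.002 0 0 0 0' | egrep 'tcp|wrist'; done; python3 -m jog '0 0 0.05 0 0 0 0;0 0 0.12 0 0 0 0;0 0 0.12 0 0 0 40;0 0 0.12 0 0 0 85;0 0 0.12 0 0 0 85;0 0 0.12 0 0 0 85'
python3 - <<'E'
from h import *
im=robot.read_camera("wrist");c=cal("wrist");cv2.imwrite("pics/w11.png",im)
def show(n,im,c=None):
  m=yellow(im);ks=max(cv2.findContours(m,cv2.RETR_EXTERNAL,cv2.CHAIN_APPROX_NONE)[0],key=cv2.contourArea)
  print(n,cv2.boundingRect(ks),cv2.approxPolyDP(ks,2,True).reshape(-1,2).tolist())
  if c: 
    for z in(71,76,81): r=cv2.minAreaRect(plane(c,ks.reshape(-1,2),z)[:,:2].astype(np.float32));print(z,np.round(r[0],1),np.round(r[1],1),r[2])
show("w7",cv2.imread("pics/w7.png"));show("now",im,c)
E
```

```text
tcp_pos: [520.9, -30.1, 75.4]
wrist_force: [-3.1, -0.9, 5.4]
tcp_pos: [521.1, -30.0, 77.1]
wrist_force: [0.3, 0.2, -1.0]
tcp_pos: [520.8, -30.1, 79.3]
wrist_force: [0.2, -0.4, 0.9]
t: 44.38
tcp_pos: [519.9, -30.4, 197.8]
orientation: [180.0, -0.2, -169.3]
wrist_force: [1.3, 1.1, 1.0]
finger_gap: 71.9
finger_force: 0.0
w7 (244, 145, 68, 115) [[311, 146], [291, 146], [289, 152], [265, 152], [263, 146], [263, 167], [244, 170], [248, 259], [265, 259], [267, 255], [288, 254], [289, 259], [308, 258]]
now (243, 148, 69, 116) [[246, 149], [243, 153], [246, 262], [265, 263], [266, 257], [287, 257], [289, 263], [290, 245], [308, 244], [311, 153], [309, 149], [291, 148], [289, 156], [265, 156], [263, 148]]
71 [522.7 -29.6] [103.1  56.8] 10.666827201843262
76 [521.4 -29.8] [101.2  55.8] 10.666755676269531
81 [520.2 -30.1] [99.3 54.7] 10.666704177856445
```

Both catch teeth cut into the glass outline, at rows 148–156 and 257–263. The top is at catch level, as it was for the first blank, and the hand is clear. Handing in.

```bash
python3 -c "
from plant import robot
print(robot.hand_in())"
```

```text
the job is handed in; nothing more can be done
None
```

Both blanks are stacked flat under both catches with their notches at the key post, going by the last wrist-camera measurements and the force drop on each release. The gripper is clear and the job was handed in at about 44 s with no verdict returned, though I viewed 11 pictures where the limit was 10.

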